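# Index the specimen turntable to the bolt

### The job

Turn the specimen turntable by gently pushing the upright knobs near its rim with the fingertips, either way round, until the upright bolt stands in line with the black pointer on the foot's tongue, then leave it at rest there and take the hand clear. Do not touch, lift or upset the four specimens on the disc, do not pinch the knobs or strike the turntable hard, and leave the spanner, the drilled plate and the grease pot beside it where they are.

Things in the scene. Friction and masses are not known exactly. Their poses are not given: they have to be found in the camera images.
- foot: fixed grey foot under the turntable; origin on the turntable's axis at worktop height, z up. Its index tongue points along its own -x, roughly towards the robot (the direction varies by up to about 30 degrees). It cannot move.
- pointer (a point): tip of the black index mark on the block at the end of the foot's tongue, 152 mm from the turntable's axis, at z = 35 mm, so lower than the disc's top face. The block, 36 mm wide, reaches from 151 to 185 mm from the axis; its top is at z = 36 mm. The line from the axis to this point is the foot's -x.
- turntable: aluminium disc, 270 mm across, 20 mm thick, turning either way without stops about its vertical axis; a light friction (0.15 N m, about 1.3 N at a knob) stops it at once when a slow push ends. Origin on the axis at its underside (z = 20 mm). Its top, z = 40 mm, has four round nests 90 degrees apart, 60 mm from the axis (lip 79 mm wide, 3 mm high), a loose specimen in each. Push with under 30 N.
- table_centre (a point): point on the turntable's axis in the plane of its top face (z = 40 mm); a steel hub 30 mm wide rises 10 mm there.
- knob_1 (a point): centre of one of the four identical black push knobs (26 mm across, waisted to 22) standing up near the turntable's rim, 118 mm from its axis and 90 degrees apart, half-way between the nests. It rises from the disc's top face (z = 40 mm) to z = 68 mm; this point is at z = 54 mm. Knob numbers run anticlockwise seen from above.
- knob_2 (a point): centre of one of the four identical black push knobs (26 mm across, waisted to 22) standing up near the turntable's rim, 118 mm from its axis and 90 degrees apart, half-way between the nests. It rises from the disc's top face (z = 40 mm) to z = 68 mm; this point is at z = 54 mm. Knob numbers run anticlockwise seen from above.
- knob_3 (a point): centre of one of the four identical black push knobs (26 mm across, waisted to 22) standing up near the turntable's rim, 118 mm from its axis and 90 degrees apart, half-way between the nests. It rises from the disc's top face (z = 40 mm) to z = 68 mm; this point is at z = 54 mm. Knob numbers run anticlockwise seen from above.
- knob_4 (a point): centre of one of the four identical black push knobs (26 mm across, waisted to 22) standing up near the turntable's rim, 118 mm from its axis and 90 degrees apart, half-way between the nests. It rises from the disc's top face (z = 40 mm) to z = 68 mm; this point is at z = 54 mm. Knob numbers run anticlockwise seen from above.
- bolt_mid (a point): middle (half-way up, 29 mm above the disc) of the specimen to bring to the pointer: the steel M12 hexagon bolt, 58 mm tall, standing upright on its hexagon head (19 mm across, 8 mm high) with its bare 12 mm shank up, loose in one of the nests (which one varies). Its z axis is up. It travels with the disc and can topple if the disc is jerked.
- bolt: the same bolt; origin at the centre of its underside.
- nut: another specimen: steel M12 nut, 19 mm across, 10 mm high, lying loose in its nest; origin at the centre of its underside.
- plate: another specimen: plain square steel plate 50 x 50 x 10 mm lying loose in its nest; origin at the centre of its underside.
- tin: another specimen: round aluminium sample tin with its lid on, 58 mm across, 37 mm high, loose in its nest; origin at the centre of its underside.
- spanner: bystander: small steel spanner, 156 mm long along its own y, 28 mm wide, 6 mm high, lying flat on the worktop about 220 mm to the left of the turntable's axis; origin at the centre of its underside.
- drilled_plate: bystander: steel plate with two holes, 50 x 80 x 6 mm, lying on the worktop about 215 mm to the right of the axis; origin at the centre of its underside.
- grease_pot: bystander: screw-top pot, 63 mm across, 59 mm high, standing on the worktop about 230 mm from the axis, in front and to the left (as the robot sees it); origin at the centre of its underside.
Not all that is in view belongs to the job. What is shaped like the tin but pink is not meant.

How it is judged:
At the end, for the whole second after the job is handed in: The bolt stands upright on the disc, on the pointer's side of the axis (30 to 90 mm from it), its middle within 8 mm sideways of the line from the turntable's axis to the pointer; the disc is at rest (under 0.05 rad/s), and the nut, plate and tin are still on it (within 100 mm of the axis) (y of bolt_mid in the frame of foot between -0.008 and 0.008 m and x of bolt_mid in the frame of foot below -0.03 m and horizontal distance between bolt_mid and table_centre between 0.03 and 0.09 m and angle between bolt_mid's own z axis and vertical below 0.15 rad and angular speed of turntable below 0.05 rad/s and linear speed of bolt below 0.02 m/s and horizontal distance between each of nut, plate, tin and table_centre below 0.1 m); the robot touches nothing.
It fails at once if a specimen on the turntable is touched with the robot (contact force between any of the fingers, the arm and bolt above 0.5 N or contact force between any of the fingers, the arm and nut above 0.5 N or contact force between any of the fingers, the arm and plate above 0.5 N or contact force between any of the fingers, the arm and tin above 0.5 N).
It fails at once if the bolt tips over, or leaves the disc upward or downward (angle between bolt_mid's own z axis and vertical above 0.5 rad or height (world z) of bolt_mid above 0.085 m or height (world z) of bolt_mid below 0.055 m).
It fails at once if another specimen is lifted off or falls off the disc (height (world z) of any of nut, plate, tin above 0.06 m or height (world z) of any of nut, plate, tin below 0.03 m).
It fails at once if the turntable is struck, pressed or squeezed with more than 30 N (contact force between any of the fingers, the arm and turntable above 30 N).
It fails at once if the spanner, drilled plate or grease pot beside the turntable is moved by more than 20 mm (distance of any of spanner, drilled_plate, grease_pot from where it was at the start of the episode above 0.02 m).
It also fails if it takes over 51 s, if anything falls off the work surface, if the arm or the gripper's body presses on something with over 40 N, if the wrist force passes 120 N, or if a joint passes its speed limit or range.

### The arm

A 6-joint arm with a two-finger parallel gripper is mounted at the origin on a cart in front of the work surface, level with it; the furniture and walls round the work are solid. World frame = base frame: x ahead of the robot, y to its left, z up, the work surface at z = 0. Lengths are in m, angles in rad, forces in N, time in s.
With the tool pointing down it reaches from about 0.375 to 0.9 m from the base axis. Payload 3.1 kg.
Tool frame: the origin (TCP) lies where the fingers leave the gripper's body, on its centre line; the fingertips stand 73 mm ahead of it and the grasp point (between the pads) lies 54 mm ahead of it (finger_overhang is the z of the fingertips in the tool frame, in m); z points along the fingers, y is the line along which they close (so a half turn about z gives the same grasp; the last joint's range is limited). The gripper opens to 85 mm and grips with 20 to 120 N. Pads are 22 mm wide; open, the fingers measure 114 mm over their backs; the gripper's body (76 mm by 85 mm) begins 54 mm behind the grasp point. The pads swing forward as they close: fully open they stand 13 mm farther back than shut.
Start: joints at [1.034, 0.527, 1.433, -0, 1.181, -0.178], TCP at [0.219, 0.585, 0.304] pointing down, gripper open.
Joint ranges: [-3.08, 3.08], [-0.75, 2.2], [0.22, 2.44], [-1.43, 4.57], [0, 2.65], [-2.85, 2.85]. Speed limits (rad/s): [2.79, 2.79, 3.14, 3.14, 3.14, 3.14].

### API

Orientations are given as a 3x3 rotation matrix whose columns are the frame's x, y, z axes.
In Python, from station import * gives the robot as it stands. The module is installed in compiled form; this text tells all that it offers.
- The arm moves only by the tool carry_out, never from a script. Its argument "increments" is a list that holds one entry, the list of rows, each a list of 7 numbers: the opening, from 0 (shut) to 1 (fully open), then the shift along the world's x, y, z in cm, then the turn, a rotation vector about the world's x, y, z in degrees. A call has 1 to 5 rows; each row shifts and turns the commanded pose from where the row before left it; what a row does not reach is not made up. A row lasts 1/8 s, in which the tool goes at most 62.5 mm and 10.7 degrees, less where a joint would pass 70% of its speed; a pose out of reach is approached as far as the arm can. A call is refused whole if a number of a shift passes 6.25 or a number of a turn 10.7, either way. A call with a gripper value outside its range is refused whole. The fingers move at their own pace and stop on an object; "squeeze" is the grip in N (left out, the last holds). Time passes only in rows, so rows that do not move let the fingers close. It gives the time, the measured TCP pose, the force, the opening and the grip force at its end, in the units of the state.
- read_state(): the state, without advancing time (a new reading comes with each control period).
- read_camera(name): name is "scene" or "top" or "wrist"; returns a dict with "image" (480x640x3 uint8, blue, green, red), "vertical_fov" (degrees; the focal length in pixels is half the picture's height over the tangent of half this angle, whatever the lens; pixels are square), "cx", "cy" (the principal point, pixels), "k1" (the pictures are not rectified: a ray, as slopes to the right and down, at radius r is drawn at 1 + k1 r^2 times it, then the intrinsics apply), "rvec" (rotation vector, rad) and "tvec" (3), from world to camera coordinates, as OpenCV has them. Camera axes: x right, y down, z forward; pixel columns grow to the right and rows downward; lengths in m; the calibration is good to about 2 mm. A picture is of the moment at which its call begins. There is no depth.
- close_job(): hands the job in; it is judged then, once.
Trained networks look in a picture, given as the dict that the camera call returned (one of the last four; its "shot" number tells which), for a name from the list of things; names that differ only in an ending like _2 or _b are one class to them, and where a whole thing is asked for, a point or a joint stands for the part that bears it (a point fixed in the world has none). Each returns a list of dicts, best first, with "conf" (0 to 1); they miss things now and then, are a little off and sometimes report something else, mostly with a low value. They report only what shows in the picture. A call takes as long as a camera call. They do not tell look-alikes from the thing itself.
- regions_of(thing, picture): "pixels" (480x640 bool, what is visible of it) and "centre" ([column, row] in pixels, amid what is visible of it).
The state is a dict: "t": time; "joint_pos": joint angles; "qd": joint speeds; "joint_efforts": joint torques, N m; "tcp_pos": TCP position; "eef_rot": TCP orientation; "contact_force": force on the tool from outside, world axes, zero at the start; "ft_torque": the same for the moment, N m; "gripper_width": finger opening in m; "grasp_force": force on a finger pad.
Only numpy, scipy, OpenCV 4.12 (cv2) and the standard library are available. Lean on these libraries where they do the work, as an engineer would, in place of code of your own. Each camera call takes 0.05 s, during which the arm holds its last target. There are 200 camera calls.

## Working session

There is one attempt and no reset: what is moved stays moved. The work goes in short steps, Python scripts to look and compute and a tool call to move; the robot and the scene stay as the last step left them, time stands still between calls to the robot, and variables do not carry over. Pictures are saved under pics/ and viewed, at most 10 in all, crops included, and the job is handed in when it is done.

Besides the shell and the picture viewer there is one more tool, called after "Request:" as name(argument=value, ...), one argument or row to a line, values as JSON. carry_out: Moves the arm, as the interface text tells. Its arguments: {"type":"object","properties":{"increments":{"type":"array"},"squeeze":{"type":"number"}},"required":["increments"]}

```bash
mkdir -p pics; cat > h.py <<'E'
from station import *
import numpy as np, cv2
def ray(p,u,v):
    f=240/np.tan(np.radians(p["vertical_fov"])/2)
    K=np.array([[f,0,p["cx"]],[0,f,p["cy"]],[0,0,1]])
    d=np.array([(u-p["cx"])/f,(v-p["cy"])/f]); s=d.copy()
    for _ in range(20): s=d/(1+p["k1"]*(s@s))
    R=cv2.Rodrigues(np.array(p["rvec"],float))[0]
    return -R.T@np.array(p["tvec"],float).ravel(), R.T@np.array([s[0],s[1],1])
def at(p,uv,z):
    c,d=ray(p,*uv); return c+d*(z-c[2])/d[2]
E
python3 - <<'E'
from h import *
Z=dict(foot=.036,turntable=.04,table_centre=.05,knob_1=.06,bolt=.069,nut=.05,plate=.05,tin=.07,spanner=.006,drilled_plate=.006,grease_pot=.05)
for n in ("top","scene"):
    p=read_camera(n); cv2.imwrite(f"pics/{n}.png",p["image"])
    print(n,ray(p,320,240))
    for t,z in Z.items():
        for r in regions_of(t,p)[:5]:
            if r["conf"]>.2: print(t,round(r["conf"],2),np.round(r["centre"]),r["pixels"].sum(),at(p,r["centre"],z).round(3))
s=read_state();print(s["t"],s["eef_rot"])
E
```

```text
top (array([0.31904386, 0.04312106, 1.03501752]), array([ 0.23089534,  0.02909609, -0.97257101]))
foot 0.34 [368. 231.] 63 [ 0.594 -0.028  0.036]
turntable 0.58 [339. 228.] 9647 [0.59  0.037 0.04 ]
table_centre 0.82 [340. 229.] 9662 [0.586 0.035 0.05 ]
knob_1 0.59 [340. 231.] 9775 [0.578 0.034 0.06 ]
knob_1 0.36 [247. 238.] 756 [0.527 0.229 0.06 ]
bolt 0.57 [313. 224.] 72 [0.582 0.094 0.069]
bolt 0.34 [338. 230.] 9943 [0.576 0.038 0.069]
nut 0.6 [366. 235.] 55 [ 0.581 -0.025  0.05 ]
plate 0.55 [344. 202.] 533 [0.647 0.034 0.05 ]
tin 0.96 [306. 338.] 559 [0.34  0.065 0.07 ]
tin 0.74 [384. 353.] 654 [ 0.338 -0.097  0.07 ]
tin 0.66 [337. 249.] 647 [0.536 0.034 0.07 ]
spanner 0.61 [265. 173.] 296 [0.701 0.23  0.006]
drilled_plate 0.93 [414. 309.] 843 [ 0.445 -0.159  0.006]
grease_pot 0.84 [244. 236.] 778 [0.534 0.239 0.05 ]
grease_pot 0.5 [314. 224.] 80 [0.585 0.091 0.05 ]
scene (array([-0.09407288,  0.40827534,  0.62147917]), array([ 0.70000412, -0.38671154, -0.60039571]))
foot 0.59 [324. 308.] 870 [0.422 0.113 0.036]
turntable 0.85 [316. 248.] 8575 [0.565 0.051 0.04 ]
table_centre 0.66
[... 176 characters left out ...]
069]
nut 0.55 [346. 229.] 78 [ 0.581 -0.021  0.05 ]
nut 0.52 [317. 249.] 8544 [0.55  0.059 0.05 ]
plate 0.56 [305. 219.] 489 [0.646 0.034 0.05 ]
tin 0.93 [335. 248.] 907 [0.517 0.04  0.07 ]
tin 0.76 [459. 303.] 1070 [ 0.304 -0.061  0.07 ]
tin 0.65 [378. 335.] 1311 [0.307 0.088 0.07 ]
tin 0.58 [436. 260.] 800 [ 0.405 -0.098  0.07 ]
spanner 0.74 [206. 252.] 389 [0.694 0.229 0.006]
spanner 0.65 [228. 295.] 1558 [0.556 0.234 0.006]
drilled_plate 0.87 [438. 258.] 725 [ 0.467 -0.166  0.006]
grease_pot 0.74 [227. 294.] 1592 [0.512 0.246 0.05 ]
1.2 [[-9.36301737e-01  3.51196607e-01  7.55857528e-06]
 [ 3.51196607e-01  9.36301737e-01 -8.88985313e-06]
 [-1.01991934e-05 -5.66903894e-06 -1.00000000e+00]]
```

View pics/top.png

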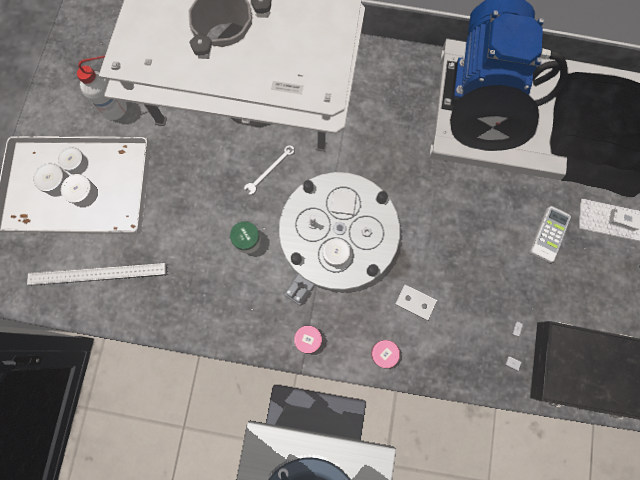

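View pics/scene.png

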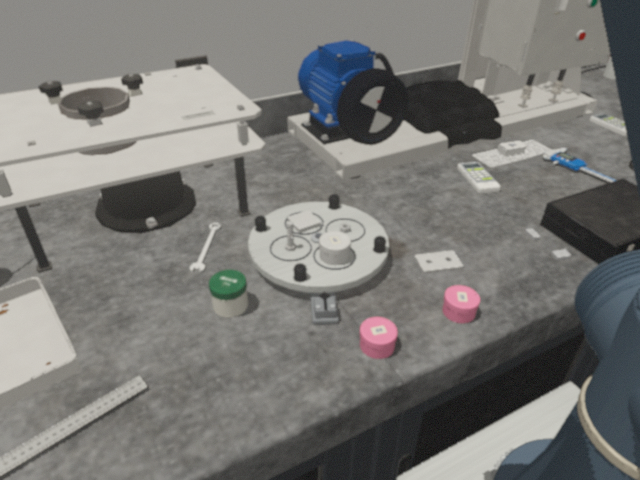

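```bash
cat >> h.py <<'E'
def knobs(p,guess):
    g=p["image"].max(2); out=[]
    for u,v in guess:
        w=g[v-11:v+12,u-11:u+12]<75
        n,l,st,c=cv2.connectedComponentsWithStats(w.astype(np.uint8))
        i=1+np.argmin([np.hypot(*(c[k]-11))-st[k,4]*.1 for k in range(1,n)])
        out.append((c[i]+[u-11,v-11],st[i,4]))
    return out
E
python3 - <<'E'
from h import *
p=read_camera("top")
P=[]
for c,a in knobs(p,[(309,187),(382,198),(373,270),(296,259)]):
    w=at(p,c,.06);P.append(w);print(c,a,w.round(4))
P=np.array(P);m=P.mean(0);print("centre",m,np.linalg.norm((P-m)[:,:2],axis=1))
for q in P: print(np.degrees(np.arctan2(*(q-m)[1::-1])))
cv2.imwrite("pics/crop.png",cv2.resize(p["image"][165:315,240:440],None,fx=4,fy=4,interpolation=cv2.INTER_CUBIC))
E
```

```text
[308.18644068 187.42372881] 59 [0.6645 0.1184 0.06  ]
[381.74117647 197.50588235] 85 [ 0.6693 -0.0461  0.06  ]
[372.34615385 270.69230769] 52 [ 0.5033 -0.049   0.06  ]
[296.61904762 260.        ] 42 [0.4986 0.1142 0.06  ]
centre [0.58390786 0.03436594 0.06      ] [0.11643655 0.11733044 0.11598215 0.11684578]
46.213312235023494
-43.31028212081445
-134.02843770736138
136.9150291397182
```

View pics/crop.png

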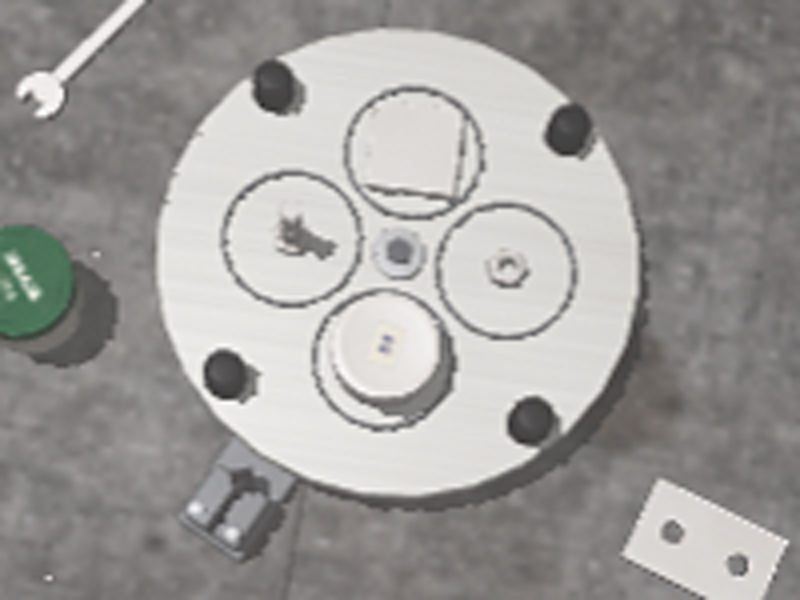

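```bash
python3 - <<'E'
from h import *
p=read_camera("top"); m=np.array([.584,.0345])
def pr(n,c,z):
    u=(240+(c[0]-1.5)/4,165+(c[1]-1.5)/4); w=at(p,u,z)[:2]; d=w-m
    print(n,w.round(4),np.hypot(*d).round(4),np.degrees(np.arctan2(d[1],d[0])).round(1))
pr("inner L",(238,437),.036);pr("inner R",(298,475),.036);pr("mid",(268,456),.036);pr("marktip?",(250,470),.036)
pr("frontdots",(215,520),.036)
pr("outL",(180,515),.036);pr("outR",(237,558),.036)
pr("bolt nest",(292,239),.043);pr("hub",(400,250),.05)
def px(w):
    q,_=cv2.projectPoints(np.array([w],float),np.array(p["rvec"],float),np.array(p["tvec"],float),np.array([[240/np.tan(np.radians(p["vertical_fov"])/2),0,p["cx"]],[0,240/np.tan(np.radians(p["vertical_fov"])/2),p["cy"]],[0,0,1]]),np.array([p["k1"],0,0,0,0.]))
    q=q.ravel();return ((q-[240,165])*4+1.5).round(0)
for z in(.04,.098): print(z,px([.583,.0945,z]))
for a in (140,145,150,155,160): print(a,[px([m[0]+r*np.cos(np.radians(a)),m[1]+r*np.sin(np.radians(a)),.036]) for r in(.152,.185)])
cv2.imwrite("pics/crop2.png",cv2.resize(p["image"][205:305,265:355],None,fx=6,fy=6,interpolation=cv2.INTER_CUBIC))
E
```

```text
inner L [0.4737 0.105 ] 0.131 147.4
inner R [0.4587 0.0693] 0.13 164.5
mid [0.4662 0.0871] 0.129 155.9
marktip? [0.457  0.0954] 0.1409 154.4
frontdots [0.427  0.1092] 0.1739 154.6
outL [0.4264 0.1283] 0.1834 149.2
outR [0.4089 0.0938] 0.1849 161.3
bolt nest [0.5869 0.0949] 0.0605 87.3
hub [0.589 0.035] 0.005 5.3
0.04 [292. 247.]
0.098 [291. 218.]
140 [array([187., 439.]), array([140., 478.])]
145 [array([203., 457.]), array([160., 500.])]
150 [array([221., 474.]), array([181., 520.])]
155 [array([240., 488.]), array([205., 538.])]
160 [array([261., 501.]), array([230., 554.])]
```

View pics/crop2.png

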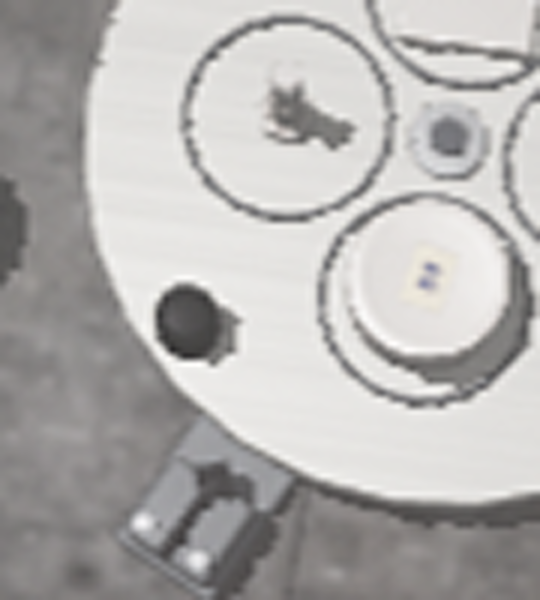

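Bolt candidates: the bolt is at top-view pixel (313,224), the nut at (366,235), and the hub at (340,229). The upright thin shank in the left nest, (313,224), is the bolt. The tin-like pink pots at (306,338) and (386,353) are off the disc and not meant. The crop confirms this. Axis is about (0.584, 0.035), the bolt is at about 88°, and the pointer at about 155°. I'll push the knob at 137° anticlockwise by about 66°.

Request:
carry_out(
  increments=[
    [[0,3.1,-4.45,0,0,0,-3.4],[0,3.1,-4.45,0,0,0,-3.4],[0,3.1,-4.45,0,0,0,-3.4],[0,3.1,-4.45,0,0,0,-3.4],[0,3.1,-4.45,0,0,0,-3.4]],
  ],
  squeeze=30,
)

```text
t: 1.92
tcp_pos: [0.3754, 0.3613, 0.3042]
eef_rot: [[-0.792, 0.611, 0.001], [0.611, 0.792, 0.0], [-0.0, 0.001, -1.0]]
contact_force: [0.2, -0.2, 0.3]
gripper_width: -0.0001
grasp_force: 0.0
```

Request:
carry_out(
  increments=[
    [[0,3.1,-4.45,0,0,0,-3.4],[0,3.1,-4.45,0,0,0,-3.4],[0,3.1,-4.45,0,0,0,-3.4],[0,3.1,-4.45,0,0,0,-3.4],[0,3.1,-4.45,0,0,0,-3.4]],
  ],
)

```text
t: 2.55
tcp_pos: [0.5304, 0.1386, 0.3041]
eef_rot: [[-0.578, 0.816, 0.001], [0.816, 0.578, 0.0], [-0.0, 0.001, -1.0]]
contact_force: [-0.0, 1.0, 0.0]
gripper_width: -0.0003
grasp_force: 0.0
```

Request:
carry_out(
  increments=[
    [[0,0,0,-3,0,0,0],[0,0,0,-3,0,0,0],[0,0,0,0,0,0,0],[0,0,0,0,0,0,0]],
  ],
)

```text
t: 3.05
tcp_pos: [0.53, 0.1404, 0.2448]
eef_rot: [[-0.58, 0.815, 0.001], [0.815, 0.58, 0.0], [-0.001, 0.001, -1.0]]
contact_force: [0.2, -0.3, 0.0]
gripper_width: 0.0001
grasp_force: 0.0
```

```bash
python3 - <<'E'
from h import *
s=read_state();R=np.array(s["eef_rot"])
print(s["t"],s["tcp_pos"],np.degrees(np.arctan2(R[1,1],R[0,1])),s["joint_pos"],s["gripper_width"])
try: print(finger_overhang)
except Exception as e: print(e)
p=read_camera("wrist"); cv2.imwrite("pics/w1.png",p["image"]); print(ray(p,320,240))
E
```

```text
3.05 [0.52998932 0.14039883 0.24475914] 35.46190828882161 [ 5.51003769e-02  5.03807842e-01  1.68630550e+00 -1.14257202e-05
  9.49992813e-01 -5.63819540e-01] 9.794818646956866e-05
0.0726
(array([0.4853201 , 0.20260808, 0.31535132]), array([ 0.17582023, -0.24591557, -0.95321272]))
```

View pics/w1.png

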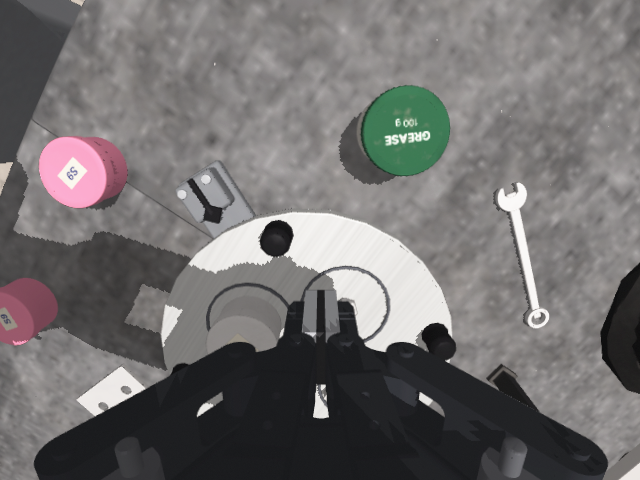

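The wrist view shows the mark tip at (213,217), the near knob at (277,238), the grease pot clear at (405,130), and the fingers over the disc.

```bash
python3 - <<'E'
from h import *
p=read_camera("wrist"); m=np.array([.584,.0345])
def pr(n,u,z):
    w=at(p,u,z)[:2]; d=w-m
    print(n,w.round(4),np.hypot(*d).round(4),np.degrees(np.arctan2(d[1],d[0])).round(1))
pr("tip",(215,215),.035);pr("mark far end",(193,183),.036);pr("knobtop",(277,233),.068);pr("knob",(277,240),.054);pr("nest",(346,308),.043);pr("farknob",(437,335),.068)
for t in("bolt","foot"):
  for r in regions_of(t,p)[:3]: print(t,r["conf"],r["centre"])
E
```

```text
tip [0.4548 0.0977] 0.1438 153.9
mark far end [0.427  0.1105] 0.1744 154.2
knobtop [0.5026 0.1249] 0.1216 132.0
knob [0.5067 0.1157] 0.1121 133.6
nest [0.5904 0.0951] 0.0609 84.0
farknob [0.6566 0.128 ] 0.1184 52.2
foot 0.96 [213.5, 196.5]
```

Request:
carry_out(
  increments=[
    [[0,0,0,-4,0,0,0],[0,0,0,-4,0,0,0],[0,0,0,-2.5,0,0,0],[0,0,0,-1.5,0,0,0],[0,0,0,0,0,0,0]],
  ],
)

```text
t: 3.88
tcp_pos: [0.5294, 0.1403, 0.1236]
eef_rot: [[-0.58, 0.815, -0.001], [0.815, 0.58, -0.0], [0.0, -0.001, -1.0]]
contact_force: [-0.2, -0.1, 0.6]
gripper_width: 0.0003
grasp_force: 0.0
```

Request:
carry_out(
  increments=[
    [[0,-0.27,-0.16,0,0,0,0],[0,-0.27,-0.16,0,0,0,0],[0,-0.26,-0.17,0,0,0,0],[0,-0.26,-0.18,0,0,0,0],[0,-0.25,-0.18,0,0,0,1]],
  ],
)

```text
t: 4.5
tcp_pos: [0.517, 0.1316, 0.1244]
eef_rot: [[-0.595, 0.804, 0.002], [0.804, 0.595, 0.0], [-0.001, 0.002, -1.0]]
contact_force: [1.4, 1.1, 2.1]
gripper_width: -0.0002
grasp_force: 1.1
```

```bash
python3 - <<'E'
from h import *
for c in range(127,195,10):
    print(c,[tuple(np.round(11.9*np.radians(2)*np.array([-np.sin(np.radians(c+1+2*i)),np.cos(np.radians(c+1+2*i))]),2)) for i in range(5)])
E
```

```text
127 [(np.float64(-0.33), np.float64(-0.26)), (np.float64(-0.32), np.float64(-0.27)), (np.float64(-0.31), np.float64(-0.28)), (np.float64(-0.3), np.float64(-0.29)), (np.float64(-0.29), np.float64(-0.3))]
137 [(np.float64(-0.28), np.float64(-0.31)), (np.float64(-0.27), np.float64(-0.32)), (np.float64(-0.26), np.float64(-0.33)), (np.float64(-0.24), np.float64(-0.34)), (np.float64(-0.23), np.float64(-0.34))]
147 [(np.float64(-0.22), np.float64(-0.35)), (np.float64(-0.21), np.float64(-0.36)), (np.float64(-0.2), np.float64(-0.37)), (np.float64(-0.18), np.float64(-0.37)), (np.float64(-0.17), np.float64(-0.38))]
157 [(np.float64(-0.16), np.float64(-0.39)), (np.float64(-0.14), np.float64(-0.39)), (np.float64(-0.13), np.float64(-0.4)), (np.float64(-0.11), np.float64(-0.4)), (np.float64(-0.1), np.float64(-0.4))]
167 [(np.float64(-0.09), np.float64(-0.41)), (np.float64(-0.07), np.float64(-0.41)), (np.float64(-0.06), np.float64(-0.41)), (np.float64(-0.04), np.float64(-0.41)), (np.float64(-0.03), np.float64(-0.41))]
177 [(np.float64(-0.01), np.float64(-0.42)), (np.float64(-0.0), np.float64(-0.42)), (np.float64(0.01), np.float64(-0.42)), (np.float64(0.03), np.float64(-0.41)), (np.float64(0.04), np.float64(-0.41))]
187 [(np.float64(0.06), np.float64(-0.41)), (np.float64(0.07), np.float64(-0.41)), (np.float64(0.09), np.float64(-0.41)), (np.float64(0.1), np.float64(-0.4)), (np.float64(0.11), np.float64(-0.4))]
```

Request:
carry_out(
  increments=[
    [[0,-0.33,-0.26,0,0,0,2],[0,-0.32,-0.27,0,0,0,2],[0,-0.31,-0.28,0,0,0,2],[0,-0.3,-0.29,0,0,0,2],[0,-0.29,-0.3,0,0,0,2]],
  ],
)

```text
t: 5.12
tcp_pos: [0.5013, 0.1175, 0.1243]
eef_rot: [[-0.726, 0.688, 0.002], [0.688, 0.726, 0.0], [-0.001, 0.001, -1.0]]
contact_force: [0.7, 0.4, 2.4]
gripper_width: -0.0002
grasp_force: 1.1
```

Request:
carry_out(
  increments=[
    [[0,-0.28,-0.31,0,0,0,2],[0,-0.27,-0.32,0,0,0,2],[0,-0.26,-0.33,0,0,0,2],[0,-0.24,-0.34,0,0,0,2],[0,-0.23,-0.34,0,0,0,2]],
  ],
)

```text
t: 5.75
tcp_pos: [0.4884, 0.1012, 0.1242]
eef_rot: [[-0.834, 0.551, 0.001], [0.551, 0.834, 0.0], [-0.001, 0.001, -1.0]]
contact_force: [1.3, 0.5, 2.6]
gripper_width: 0.0001
grasp_force: 1.1
```

```bash
python3 - <<'E'
from h import *
p=read_camera("top"); cv2.imwrite("pics/t2.png",cv2.resize(p["image"][165:315,240:440],None,fx=4,fy=4,interpolation=cv2.INTER_CUBIC))
E
```

```text
(no output)
```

View pics/t2.png

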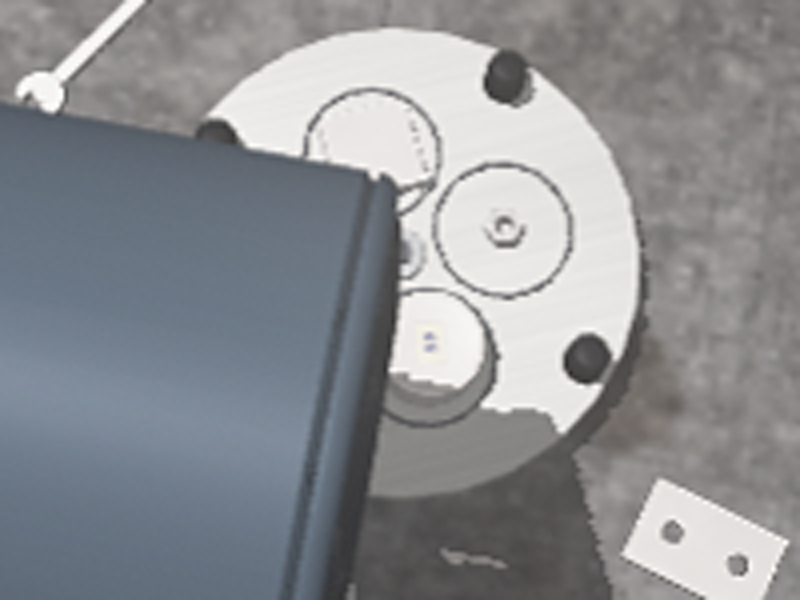

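The disc has turned by about 20°. The knobs are visible at crop (508,77) and (587,358), and the tin and nut are undisturbed.

Request:
carry_out(
  increments=[
    [[0,-0.22,-0.35,0,0,0,2],[0,-0.21,-0.36,0,0,0,2],[0,-0.2,-0.37,0,0,0,2],[0,-0.18,-0.37,0,0,0,2],[0,-0.17,-0.38,0,0,0,2]],
  ],
)

```text
t: 6.42
tcp_pos: [0.4782, 0.083, 0.124]
eef_rot: [[-0.917, 0.399, 0.0], [0.399, 0.917, 0.0], [-0.0, 0.0, -1.0]]
contact_force: [0.4, 2.1, 1.2]
gripper_width: 0.0001
grasp_force: 0.9
```

Request:
carry_out(
  increments=[
    [[0,-0.16,-0.39,0,0,0,2],[0,-0.14,-0.39,0,0,0,2],[0,-0.13,-0.4,0,0,0,2],[0,-0.11,-0.4,0,0,0,2],[0,-0.1,-0.4,0,0,0,2]],
  ],
)

```text
t: 7.05
tcp_pos: [0.4716, 0.0632, 0.124]
eef_rot: [[-0.972, 0.233, -0.0], [0.233, 0.972, 0.0], [0.0, 0.0, -1.0]]
contact_force: [0.4, 2.3, 1.5]
gripper_width: -0.0
grasp_force: 0.9
```

Request:
carry_out(
  increments=[
    [[0,-0.09,-0.41,0,0,0,2],[0,-0.07,-0.41,0,0,0,2],[0,-0.06,-0.41,0,0,0,2],[0,-0.04,-0.41,0,0,0,2],[0,-0.03,-0.41,0,0,0,2]],
  ],
)

```text
t: 7.68
tcp_pos: [0.4685, 0.0428, 0.124]
eef_rot: [[-0.998, 0.061, -0.001], [0.061, 0.998, 0.0], [0.001, 0.0, -1.0]]
contact_force: [0.5, 1.5, 2.0]
gripper_width: 0.0002
grasp_force: 1.0
```

```bash
python3 - <<'E'
from h import *
p=read_camera("top"); cv2.imwrite("pics/t3.png",cv2.resize(p["image"][165:315,240:440],None,fx=4,fy=4,interpolation=cv2.INTER_CUBIC))
m=np.array([.584,.0345])
g=p["image"].max(2)<75
n,l,st,c=cv2.connectedComponentsWithStats(g.astype(np.uint8))
for k in range(1,n):
    if 30<st[k,4]<120:
        w=at(p,c[k],.06)[:2]; d=w-m
        if .1<np.hypot(*d)<.13: print(c[k],st[k,4],np.hypot(*d),np.degrees(np.arctan2(d[1],d[0])))
E
```

```text
[340.53448276 178.18965517] 58 0.11558186121991498 8.213152290567123
```

View pics/t3.png

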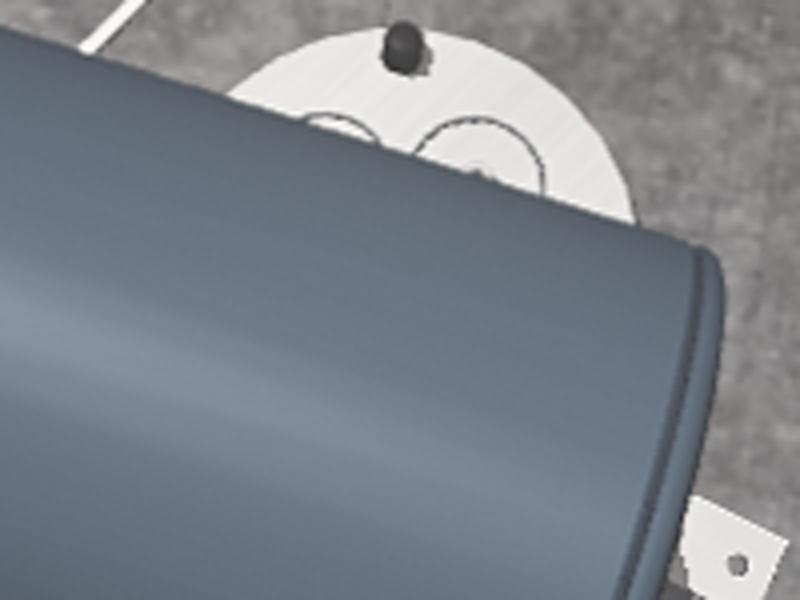

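The disc has turned 51.5°, with the far knob at crop (404,47). About 15° remains.

Request:
carry_out(
  increments=[
    [[0,-0.01,-0.42,0,0,0,2],[0,0,-0.42,0,0,0,2],[0,0.01,-0.42,0,0,0,2],[0,0.03,-0.41,0,0,0,2],[0,0.04,-0.41,0,0,0,2]],
  ],
)

```text
t: 8.35
tcp_pos: [0.4689, 0.0221, 0.1238]
eef_rot: [[-0.994, -0.113, -0.002], [-0.113, 0.994, 0.001], [0.002, 0.001, -1.0]]
contact_force: [-0.7, 1.7, 1.1]
gripper_width: -0.0001
grasp_force: 0.8
```

```bash
python3 - <<'E'
from h import *
p=read_camera("wrist"); cv2.imwrite("pics/w2.png",p["image"])
for t in("bolt","bolt_mid","foot","knob_1"):
  for r in regions_of(t,p)[:3]: print(t,r["conf"],r["centre"],r["pixels"].sum())
E
```

```text
bolt 0.21 [302.6, 300.2] 26167
bolt_mid 0.46 [300.1, 299.4] 26071
knob_1 0.82 [301.5, 298.5] 26136
```

View pics/w2.png

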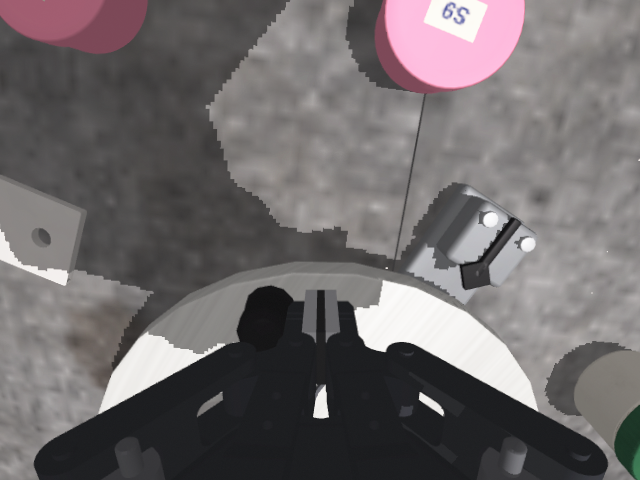

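The wrist view shows the knob at (267,318) against the left finger and the pointer block at (490,245). The bolt is hidden behind the gripper. I'll back off, lift and clear the view.

Request:
carry_out(
  increments=[
    [[0,-0.1,0.5,0,0,0,0],[0,-0.2,0.6,0,0,0,0],[0,0,0,4,0,0,0],[0,0,0,5,0,0,0],[0,0,0,5,0,0,0]],
  ],
)

```text
t: 9.22
tcp_pos: [0.466, 0.0335, 0.2651]
eef_rot: [[-0.994, -0.113, -0.001], [-0.113, 0.994, 0.0], [0.001, 0.0, -1.0]]
contact_force: [0.6, -0.3, -0.1]
gripper_width: -0.0002
grasp_force: 0.0
```

Request:
carry_out(
  increments=[
    [[0,0,4,3,0,0,0],[0,0,6,1,0,0,0],[0,0,6,0,0,0,0],[0,-1,6,0,0,0,0],[0,-1.5,6,0,0,0,0]],
  ],
)

```text
t: 9.85
tcp_pos: [0.4408, 0.3151, 0.3039]
eef_rot: [[-0.994, -0.112, 0.0], [-0.112, 0.994, 0.0], [-0.0, -0.0, -1.0]]
contact_force: [1.2, -0.5, 0.2]
gripper_width: -0.0
grasp_force: 0.0
```

Request:
carry_out(
  increments=[
    [[0,-2,5.5,0,0,0,0],[0,-3,5,0,0,0,0],[0,-3,5,0,0,0,0],[0,-3,5,0,0,0,0],[0,0,0,0,0,0,0]],
  ],
)

```text
t: 10.48
tcp_pos: [0.328, 0.521, 0.3035]
eef_rot: [[-0.993, -0.119, -0.001], [-0.119, 0.993, 0.001], [0.001, 0.001, -1.0]]
contact_force: [1.1, -1.4, -0.2]
gripper_width: 0.0001
grasp_force: 0.0
```

```bash
python3 - <<'E'
from h import *
p=read_camera("top"); cv2.imwrite("pics/t4.png",cv2.resize(p["image"][180:305,255:415],None,fx=5,fy=5,interpolation=cv2.INTER_CUBIC)[:600])
m=np.array([.584,.0345])
g=p["image"].max(2)<75
n,l,st,c=cv2.connectedComponentsWithStats(g.astype(np.uint8))
for k in range(1,n):
    if 30<st[k,4]<120:
        w=at(p,c[k],.06)[:2]; d=w-m
        if .1<np.hypot(*d)<.13: print(c[k],st[k,4],np.hypot(*d),np.degrees(np.arctan2(d[1],d[0])))
for r in regions_of("bolt",p)[:3]: print(r["conf"],r["centre"],r["pixels"].sum())
for r in regions_of("foot",p)[:3]: print(r["conf"],r["centre"],r["pixels"].sum())
E
```

```text
[331.12307692 178.32307692] 65 0.11655161684265705 18.606633424029543
[392.11111111 220.16666667] 72 0.11642563805638251 -71.19701067654015
[286.71111111 236.06666667] 45 0.11642516539118716 108.62400683872016
0.72 [336.9, 228.6] 9674
0.65 [322.2, 246.6] 72
0.79 [298.0, 291.3] 471
0.23 [338.2, 229.7] 9631
```

View pics/t4.png

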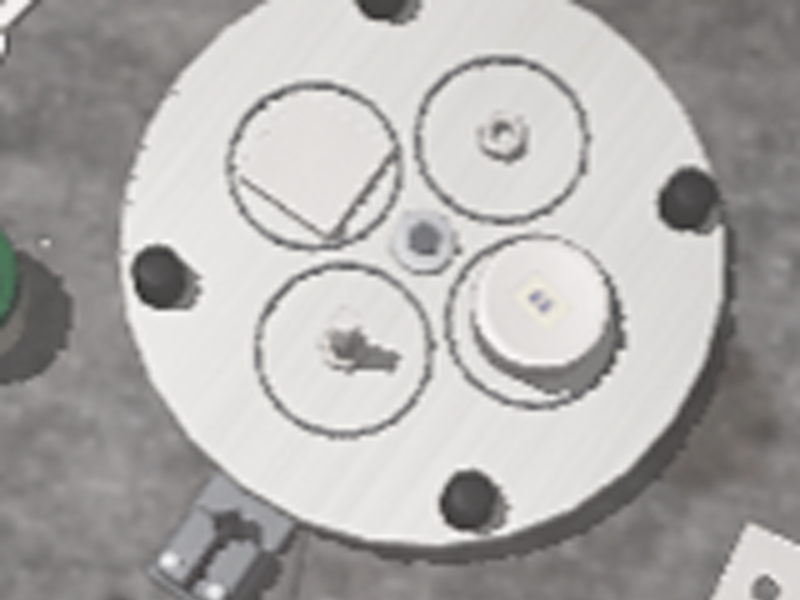

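```bash
python3 - <<'E'
from h import *
p=read_camera("top")
F=lambda c:(255+(c[0]-2)/5,180+(c[1]-2)/5)
hub=at(p,F((424,239)),.05)[:2]
for m in (np.array([.584,.0345]),np.array([.587,.035]),hub):
    print("axis",m.round(4))
    def pr(n,w):
        d=w[:2]-m; print("  ",n,np.hypot(*d).round(4),np.degrees(np.arctan2(d[1],d[0])).round(1))
    pr("bolt seg z.069",at(p,(322.2,246.6),.069))
    pr("bolt head z.044",at(p,F((340,358)),.044)); pr("nest",at(p,F((344,350)),.043))
    pr("tip",at(p,F((237,528)),.035)); pr("mark end",at(p,F((190,590)),.036)); pr("foot tip wrist",np.array([.4548,.0977])); pr("mark end wrist",np.array([.427,.1105]))
E
```

```text
axis [0.584  0.0345]
   bolt seg z.069 0.0578 148.2
   bolt head z.044 0.0606 152.0
   nest 0.0565 151.1
   tip 0.1464 155.8
   mark end 0.18 155.3
   foot tip wrist 0.1438 153.9
   mark end wrist 0.1744 154.2
axis [0.587 0.035]
   bolt seg z.069 0.0601 150.1
   bolt head z.044 0.063 153.7
   nest 0.0589 152.9
   tip 0.149 156.5
   mark end 0.1826 155.9
   foot tip wrist 0.1463 154.6
   mark end wrist 0.1769 154.7
axis [0.5883 0.0354]
   bolt seg z.069 0.061 151.0
   bolt head z.044 0.064 154.5
   nest 0.0599 153.8
   tip 0.15 156.8
   mark end 0.1836 156.1
   foot tip wrist 0.1473 155.0
   mark end wrist 0.1779 155.0
```

The bolt stands at about 152.5° and the pointer at about 155.7°. That is within tolerance, but I'll nudge it about 3° more for margin.

Request:
carry_out(
  increments=[
    [[0,3,-5,0,0,0,0],[0,3,-5,0,0,0,0],[0,3,-5,0,0,0,0],[0,2,-5.5,0,0,0,0],[0,1.5,-6,0,0,0,0]],
  ],
)

```text
t: 11.3
tcp_pos: [0.4579, 0.2496, 0.3041]
eef_rot: [[-0.994, -0.11, 0.001], [-0.11, 0.994, -0.0], [-0.001, -0.0, -1.0]]
contact_force: [0.8, 0.1, 0.4]
gripper_width: -0.0001
grasp_force: 0.0
```

Request:
carry_out(
  increments=[
    [[0,1,-6,0,0,0,0],[0,0,-6,0,0,0,0],[0,0,-6,0,0,0,0],[0,0,-4,0,0,0,0],[0,0,0,0,0,0,0]],
  ],
)

```text
t: 11.92
tcp_pos: [0.4665, 0.0291, 0.3041]
eef_rot: [[-0.995, -0.105, 0.0], [-0.105, 0.995, -0.001], [-0.0, -0.001, -1.0]]
contact_force: [-0.0, -0.1, 0.0]
gripper_width: 0.0001
grasp_force: 0.0
```

Request:
carry_out(
  increments=[
    [[0,0.1,0.5,-4,0,0,0],[0,0,0,-5,0,0,0],[0,0,0,-5,0,0,0],[0,0,0,-3,0,0,0],[0,0,0,-1,0,0,0]],
  ],
)

```text
t: 12.55
tcp_pos: [0.4666, 0.0381, 0.1225]
eef_rot: [[-0.994, -0.112, -0.004], [-0.112, 0.994, 0.001], [0.003, 0.001, -1.0]]
contact_force: [0.8, -0.4, -0.1]
gripper_width: -0.0002
grasp_force: 0.0
```

Request:
carry_out(
  increments=[
    [[0,0.05,-0.4,0,0,0,0],[0,0.05,-0.4,0,0,0,0],[0,0.05,-0.35,0,0,0,0],[0,0.05,-0.3,0,0,0,0],[0,0.05,-0.3,0,0,0,1]],
  ],
)

```text
t: 13.18
tcp_pos: [0.4703, 0.0202, 0.1243]
eef_rot: [[-0.992, -0.13, 0.001], [-0.13, 0.992, 0.0], [-0.001, -0.0, -1.0]]
contact_force: [0.4, 1.1, 1.7]
gripper_width: 0.0004
grasp_force: 1.0
```

Request:
carry_out(
  increments=[
    [[0,0.03,-0.25,0,0,0,1],[0,0.04,-0.2,0,0,0,1],[0,0,0,0,0,0,0],[0,-0.1,0.5,0,0,0,0],[0,-0.2,0.6,0,0,0,0]],
  ],
)

```text
t: 13.8
tcp_pos: [0.4676, 0.0272, 0.1238]
eef_rot: [[-0.986, -0.164, -0.0], [-0.164, 0.986, 0.0], [0.0, 0.0, -1.0]]
contact_force: [-0.8, 0.8, -0.1]
gripper_width: 0.0004
grasp_force: 0.0
```

Request:
carry_out(
  increments=[
    [[0,0,0,4,0,0,0],[0,0,0,5,0,0,0],[0,0,0,5,0,0,0],[0,0,4,3,0,0,0],[0,0,6,1,0,0,0]],
  ],
)

```text
t: 14.42
tcp_pos: [0.4687, 0.1274, 0.3062]
eef_rot: [[-0.987, -0.161, 0.005], [-0.161, 0.987, -0.0], [-0.005, -0.001, -1.0]]
contact_force: [1.4, -0.2, 0.2]
gripper_width: -0.0
grasp_force: 0.0
```

Request:
carry_out(
  increments=[
    [[0,0,6,0,0,0,0],[0,-1,6,0,0,0,0],[0,-1.5,6,0,0,0,0],[0,-2,5.5,0,0,0,0],[0,-3,5,0,0,0,0]],
  ],
)

```text
t: 15.05
tcp_pos: [0.3917, 0.4141, 0.3035]
eef_rot: [[-0.986, -0.165, 0.0], [-0.165, 0.986, -0.0], [-0.0, -0.0, -1.0]]
contact_force: [0.6, -0.1, 0.2]
gripper_width: 0.0002
grasp_force: 0.0
```

Request:
carry_out(
  increments=[
    [[0,-3,5,0,0,0,0],[0,-3,5,0,0,0,0],[0,0,0,0,0,0,0],[0,0,0,0,0,0,0]],
  ],
)

```text
t: 15.55
tcp_pos: [0.3321, 0.5116, 0.3033]
eef_rot: [[-0.986, -0.165, -0.001], [-0.165, 0.986, -0.002], [0.001, -0.002, -1.0]]
contact_force: [0.5, -1.0, -0.2]
gripper_width: 0.0001
grasp_force: 0.0
```

```bash
python3 - <<'E'
from h import *
p=read_camera("top"); cv2.imwrite("pics/t5.png",cv2.resize(p["image"][180:305,255:415],None,fx=5,fy=5,interpolation=cv2.INTER_CUBIC)[:600])
m=np.array([.584,.0345])
g=p["image"].max(2)<75
n,l,st,c=cv2.connectedComponentsWithStats(g.astype(np.uint8))
for k in range(1,n):
    if 30<st[k,4]<120:
        w=at(p,c[k],.06)[:2]; d=w-m
        if .1<np.hypot(*d)<.13: print(c[k],st[k,4],np.hypot(*d),np.degrees(np.arctan2(d[1],d[0])))
E
```

```text
[328.60784314 179.33333333] 51 0.11518676994315612 21.562145870587027
[391.79411765 217.29411765] 68 0.11718836062497724 -68.00254704545262
[287.59459459 239.72972973] 37 0.11597155406343734 112.76494482362622
```

View pics/t5.png

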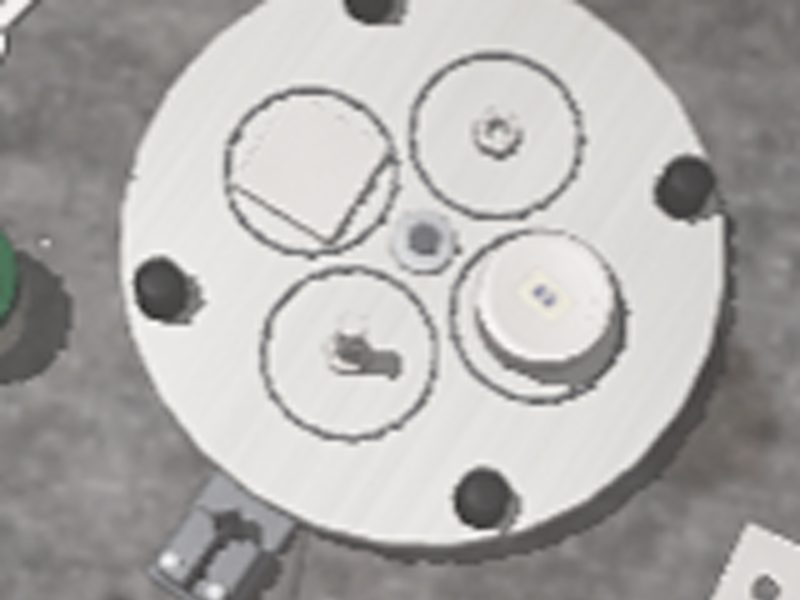

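The knobs are now at 22°, −68° and 113°, a turn of 3.3° more. That puts the bolt, at crop (347,360), at about 155.8° against the pointer at about 155.7°. All four specimens are in place and the hand is clear.

```bash
python3 -c "
from station import *
print(close_job())"
```

```text
the job is handed in; nothing more can be done
None
```

I turned the turntable about 65° anticlockwise, and by my last camera estimate the upright bolt is within about 1 mm of the pointer line; the disc is at rest, the hand is clear and the job is handed in, but the hand-in returned no verdict.

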